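Tap the rolling ramp home on its hidden stop

ROBOT

A 6-joint arm with a two-finger parallel gripper is mounted at the origin on the work surface. World frame = base frame: x ahead of the robot, y to its left, z up, the work surface at z = 0. Lengths are in m, angles in rad, forces in N, time in s.
With the tool pointing down it reaches from about 0.3 to 0.875 m from the base axis. Payload 6.4 kg.
Tool frame: the origin (TCP) lies on the mounting face of the last link; the fingertips stand 173 mm ahead of it and the grasp point (between the pads) lies 155 mm ahead of it (ctrl.grip_point_offset is the distance from the TCP to the grasp point, in m); z points along the fingers, y is the line along which they close (so a half turn about z gives the same grasp; the last joint's range is limited). The gripper opens to 85 mm and grips with 20 to 120 N. Pads are 22 mm wide; open, the fingers measure 114 mm over their backs; the gripper's body (76 mm by 85 mm) begins 54 mm behind the grasp point. The pads swing forward as they close: fully open they stand 13 mm farther back than shut.
Start: joints at [-1.456, 0.181, 1.607, -0, 1.354, -0.206], TCP at [0.181, -0.546, 0.405] pointing down, gripper open.
Joint ranges: [-2.99, 2.99], [-0.89, 2.07], [0.3, 2.58], [-1.14, 4.28], [0, 2.63], [-3.12, 3.12]. Speed limits (rad/s): [2.57, 2.57, 3.01, 3.14, 3.14, 3.14].

INTERFACE

Orientations are given as a unit quaternion [w, x, y, z].
In Python, from bench import status, imaging, ctrl, models gives the robot as it stands.
- The arm moves only by the tool send_rows, never from a script. Its argument "commands" is a list that holds one entry, the list of rows, each a list of 6 numbers: the shift along the tool's x, y, z normalised to -1 to 1, where 1 is 3 cm, then the turn, a rotation vector about the tool's x, y, z normalised to -1 to 1, where 1 is 0.1 rad. A call has 1 to 8 rows; each row shifts and turns the commanded pose from where the row before left it, along the tool's axes as they then stand; what a row does not reach is not made up. A row lasts 1/12 s, in which the tool goes at most 41.7 mm and 7.16 degrees, less where a joint would pass 70% of its speed; a pose out of reach is approached as far as the arm can. A call with a number of a shift or a turn outside -1 to 1 is refused whole. A call with a gripper value outside its range is refused whole. "jaw" is the opening, from 0 (shut) to 1 (fully open), set as the call begins (left out, the last holds). The fingers move at their own pace and stop on an object; the grip force is fixed at half the most. Time passes only in rows, so rows that do not move let the fingers close. It gives the time, the measured TCP pose, the force, the opening and the grip force at its end, in the units of the state.
- status.get_obs(): the state, without advancing time (a new reading comes with each control period).
- imaging.camera(name): name is "scene" or "top"; returns a dict with "image" (400x640x3 uint8, blue, green, red), "depth" (400x640 float32, m along the optical axis (not along the pixel's ray), 0 where there is no reading), "mtx" (3x3 intrinsics, pixels), "pose" (4x4, takes a point from camera to world coordinates). Camera axes: x right, y down, z forward; pixel columns grow to the right and rows downward; lengths in m; the calibration is good to about 2 mm. A picture is of the moment at which its call begins.
- ctrl.hand_in(): hands the job in; it is judged then, once.
Trained networks look in a picture, given as the dict that the camera call returned (one of the last four; its "shot" number tells which), for a name from the list of things; names that differ only in an ending like _2 or _b are one class to them, and where a whole thing is asked for, a point or a joint stands for the part that bears it (a point fixed in the world has none). Each returns a list of dicts, best first, with "confidence" (0 to 1); they miss things now and then, are a little off and sometimes report something else, mostly with a low value. They report only what shows in the picture. A call takes as long as a camera call. They do not tell look-alikes from the thing itself.
- models.recognise(picture, name): "centre" ([column, row] in pixels, amid what is visible of it).
- models.regions_of(picture, name): "region" (400x640 bool, what is visible of it) and "centre" ([column, row] in pixels, amid what is visible of it).
The state is a dict: "time_s": time; "q": joint angles; "dq": joint speeds; "joint_efforts": joint torques, N m; "eef_pos": TCP position; "eef_rot": TCP orientation; "wrist_force": force on the tool from outside, world axes, zero at the start; "torque": the same for the moment, N m; "opening": opening from 0.0 (shut) to 1.0 (fully open); "grasp_force": force on a finger pad.
Only numpy, scipy, OpenCV 4.12 (cv2) and the standard library are available. Lean on these libraries where they do the work, as an engineer would, in place of code of your own. Each camera call takes 0.05 s, during which the arm holds its last target. There are 200 camera calls.

TASK

Pick up the red-handled tapper and use it to nudge the chrome rolling ramp gently along its cradle, tapping its high end in two or more small taps and drawing clear of it for a moment between taps, until the ramp meets the stop pin hidden beneath it. Push the ramp with the tapper only, never with the gripper or arm, then stand the tapper upright on the ledge, off the cradle, and let go.

Things in the scene. Friction and masses are not known exactly. Their poses are not given: they have to be found in the camera images.
- tapper_grip (a point): Loose tapper, 0.22 kg, standing on the ledge: white nylon round head, 44 mm across and 40 mm high, with an upright red round handle on it, 28 mm across and 80 mm long. Point: on the handle's axis, 85 mm above the tapper's underside. z is up along the handle; yaw means nothing. Beside it stand brass leveling feet (48 mm discs with thin stems, 55 mm high), not needed.
- cradle: Fixed dark steel plate, 100 mm wide (x), 300 mm long (y), 10 mm thick, with two brass rails 12 mm high, 64 mm apart inside. Origin: under the middle of its front end, at ledge height; the plate runs back to y = -300 mm, the rails to -280 mm. The ramp slides along +y. When home, its low front edge is flush with the plate's front end.
- ramp: Loose chrome ramp, about 0.45 kg, 60 mm wide (x), 180 mm long (y), between the rails on the plate. Origin: centre of its underside; its +y is the cradle's +y. Low front edge at y = +90 mm, 14 mm high; the face to tap is the upright flat high end at y = -90 mm, 50 mm high. Starts 50 to 95 mm short of home; slides at 2 to 6 N. Home: origin at y = -90 mm of the cradle.
- stop: Rigid stop pin, 12 mm across, 10 mm high, fixed upright on the cradle plate's centre line, hidden by the hollow ramp. Origin: foot of its face towards the coming ramp, 156 mm behind the cradle's front end (cradle y = -156 mm); the inner wall that meets it is 66 mm behind the ramp's origin.
Mind the look-alikes: they are no part of the job. What is meant by the part that bears tapper_grip is not green, and is the larger of those in its own colour. Of the things shaped like the ramp, the chrome one is meant.

How it is judged:
On the way, in this order (a step that is already met when the one before it is completed fails the run):
1. the tapper pushes on the ramp while the ramp is still more than 20 mm short of home (contact force between tapper and ramp above 0.3 N and y of ramp in the frame of cradle below -0.11 m).
2. between taps the tapper is clear of the ramp for 0.1 s, the ramp having moved at least 5 mm and being still more than 10 mm short of home (contact force between tapper and ramp below 0.05 N and distance of ramp from where it was at the start of the episode above 0.005 m and y of ramp in the frame of cradle below -0.1 m), for 0.1 s.
3. the ramp meets the hidden stop pin (contact force between ramp and stop above 0.5 N).
At the end, for the whole second after the job is handed in: The ramp, having met its stop pin, rests flat in the cradle within 10 mm of home, and the tapper stands upright (within about 10 degrees) on the ledge itself, not on the cradle, released and at rest (y of ramp in the frame of cradle between -0.1 and -0.08 m and z of ramp in the frame of cradle below 0.015 m and angle between ramp's own z axis and vertical below 0.1 rad and linear speed of each of ramp, tapper below 0.02 m/s and angle between tapper_grip's own z axis and vertical below 0.17 rad and height (world z) of tapper_grip between 0.075 and 0.09 m); the robot touches nothing.
It fails at once if the gripper or arm pushes the ramp (contact force between any of the fingers, the arm and ramp above 1 N).
It fails at once if the ramp is batted along faster than 0.3 m/s (linear speed of ramp above 0.3 m/s).
It also fails if it takes over 50 s, if anything falls off the work surface, if the arm or the gripper's body presses on something with over 40 N, if the wrist force passes 120 N, or if a joint passes its speed limit or range.

## Working session

There is one attempt and no reset: what is moved stays moved. The work goes in short steps, Python scripts to look and compute and a tool call to move; the robot and the scene stay as the last step left them, time stands still between calls to the robot, and variables do not carry over. Pictures are saved under pics/ and viewed, at most 10 in all, crops included, and the job is handed in when it is done.

Besides the shell and the picture viewer there is one more tool, called after "Request:" by a JSON object that holds its "op" and its "data", one argument or row to a line. send_rows: Moves the arm, as the interface text tells. Its arguments: {"type":"object","properties":{"commands":{"type":"array"},"jaw":{"type":"number"}},"required":["commands"]}

```bash
mkdir -p pics
cat > h.py <<'E'
import numpy as np, cv2
from bench import status, imaging, ctrl, models
def pts(p):
    d=p["depth"]; v,u=np.mgrid[:400,:640]; K=p["mtx"]
    c=np.stack([(u-K[0,2])/K[0,0]*d,(v-K[1,2])/K[1,1]*d,d,np.ones_like(d)],-1)
    w=(c@np.array(p["pose"]).T)[...,:3]; w[d==0]=np.nan; return w
E
python3 - <<'E'
from h import *
o=status.get_obs(); print(o)
for n in("scene","top"):
    p=imaging.camera(n); cv2.imwrite(f"pics/{n}0.png",p["image"]); w=pts(p); np.save(n,w)
    print(n,np.round(p["pose"],3).tolist())
    for k in("tapper_grip","ramp","cradle"):
        for r in models.regions_of(p,k):
            q=w[r["region"]]; print(k,np.round(r["centre"]),round(r["confidence"],2),np.round(np.nanmedian(q,0),3),np.round(np.nanmin(q,0),3),np.round(np.nanmax(q,0),3))
E
```

```text
{'time_s': 0.0, 'q': array([-1.45628346e+00,  1.81551577e-01,  1.60801659e+00, -2.22922140e-05,
        1.35379921e+00, -2.06288175e-01]), 'dq': array([-0.00133245,  0.00010657,  0.0005887 ,  0.00047138,  0.00130143,
        0.00066381]), 'joint_efforts': array([-2.73820078e-04, -4.44876266e+01, -3.51334190e+01, -4.17421043e-04,
        9.05748457e-03,  1.61312857e-05]), 'eef_pos': array([ 0.18130293, -0.54539785,  0.40377381]), 'eef_rot': array([-8.86926956e-04,  9.87162621e-01,  1.59715913e-01,  2.98335423e-05]), 'wrist_force': array([ 0.13712347, -0.31790311, -0.74506839]), 'torque': array([0.0771248 , 0.04392174, 0.04112886]), 'grasp_force': 0.0, 'opening': 0.9974793016868082}
scene [[-0.869, 0.254, -0.424, 0.951], [0.494, 0.468, -0.733, 0.555], [0.012, -0.847, -0.532, 0.565], [0.0, 0.0, 0.0, 1.0]]
tapper_grip [253. 196.] 0.93 [ 0.649 -0.212  0.047] [ 0.546 -0.441 -0.002] [ 0.667 -0.199  0.122]
tapper_grip [237. 189.] 0.59 [ 0.66  -0.285  0.029] [ 0.63  -0.367 -0.002] [ 0.673 -0.231  0.08 ]
tapper_grip [280. 168.] 0.56 [ 0.55  -0.294  0.049] [ 0.483 -0.398 -0.003] [ 0.567 -0.282 
[... 237 characters left out ...]
-0.002] [0.587 0.185 0.025]
top [[-0.027, -0.991, 0.135, 0.412], [-1.0, 0.028, 0.012, -0.111], [-0.015, -0.134, -0.991, 1.253], [0.0, 0.0, 0.0, 1.0]]
tapper_grip [403. 213.] 0.77 [ 0.538 -0.299  0.065] [ 0.521 -0.325  0.   ] [ 0.564 -0.285  0.126]
tapper_grip [370. 172.] 0.65 [ 0.635 -0.22   0.06 ] [ 0.62  -0.244 -0.003] [ 0.662 -0.203  0.126]
tapper_grip [396. 168.] 0.63 [ 0.651 -0.291  0.04 ] [ 0.641 -0.307  0.005] [ 0.667 -0.28   0.084]
ramp [263. 234.] 0.91 [0.494 0.019 0.046] [ 0.442 -0.071  0.003] [0.545 0.117 0.073]
ramp [199. 143.] 0.89 [0.726 0.174 0.035] [ 0.648  0.087 -0.005] [0.818 0.275 0.062]
cradle [258. 244.] 0.96 [0.494 0.036 0.012] [ 0.411 -0.129 -0.005] [0.585 0.187 0.058]
```

View pics/scene0.png

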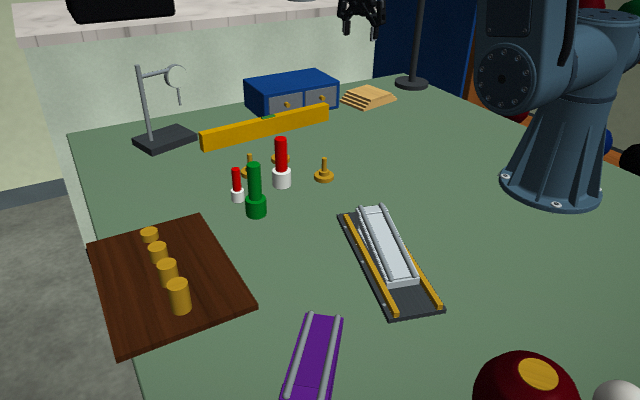

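View pics/top0.png

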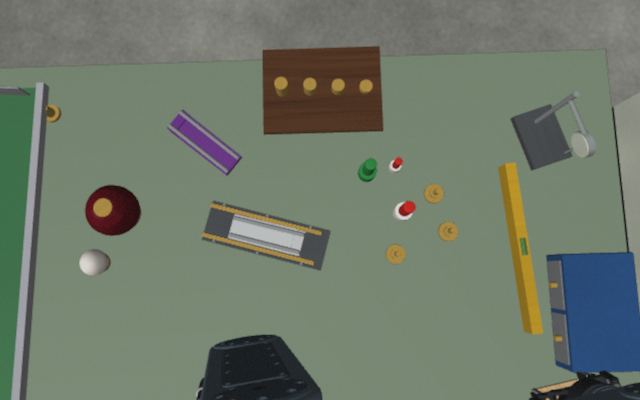

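Run:
```python
import cv2
im=cv2.imread("pics/scene0.png")[130:260,200:340]; cv2.imwrite("pics/crop.png",cv2.resize(im,None,fx=4,fy=4))
```

```text
(no output)
```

View pics/crop.png

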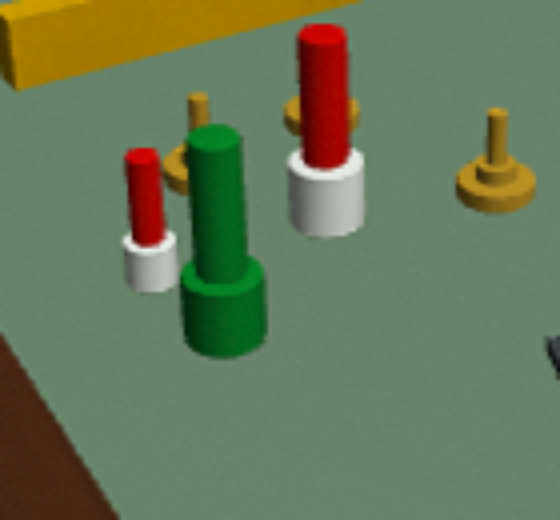

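In the scene view the tapper candidates are the large red one at (281,165), the small red one at (237,185) and the green one at (256,190). I choose the large red one, at (404,210) in the top view. The chrome ramp is at (388,245) in scene and (266,235) in top. The purple one at (315,355) is a look-alike. The cradle's open front end is at scene (415,300), towards world +y.

Run:
```python
from h import *
from scipy.optimize import least_squares
for n in("top","scene"):
    w=np.load(n+".npy"); im=cv2.imread(f"pics/{n}0.png").astype(int); b,g,r=im[...,0],im[...,1],im[...,2]
    red=(r>110)&(g<60)&(b<60)&(np.hypot(w[...,0]-.55,w[...,1]+.3)<.06)
    q=w[red]; q=q[(q[:,2]>.05)]
    s=q[q[:,2]<.112]
    f=least_squares(lambda c:np.hypot(s[:,0]-c[0],s[:,1]-c[1])-.014,[s[:,0].mean(),s[:,1].mean()],loss="soft_l1",f_scale=.002)
    t=q[q[:,2]>.116]; print(n,"tapper side",f.x,len(s),"top",t.mean(0),len(t))
    # cradle
    near=(np.abs(w[...,0]-.49)<.13)&(np.abs(w[...,1]-.03)<.2)
    br=near&(r-b>50)&(r>110)&(w[...,2]>.012)&(w[...,2]<.035)
    B=w[br][:,:2].astype(np.float32); R=cv2.minAreaRect(B); print("rails",R,np.median(w[br][:,2]))
    dark=near&(w[...,2]>.005)&(w[...,2]<.09)&((np.abs(r-g)<15)|br)
    P=w[dark][:,:2].astype(np.float32); R2=cv2.minAreaRect(P); print("all",R2)
    c=np.array(R2[0]); bx=cv2.boxPoints(R2); e=bx[1]-bx[0]; e2=bx[2]-bx[1]; d=e if np.hypot(*e)>np.hypot(*e2) else e2; d=d/np.hypot(*d); d*=np.sign(d[1]); print("dir",d)
    x=np.array([d[1],-d[0]])
    rel=w[...,:2]-c; Y=rel@d; X=rel@x
    print("Y ext",np.percentile(Y[dark],[.5,99.5]))
    rp=near&(np.abs(X)<.025)&(w[...,2]>.005)&(w[...,2]<.09)
    for y0 in np.arange(-.16,.16,.01):
        m=rp&(Y>=y0)&(Y<y0+.01)
        if m.sum(): print(round(y0,3),np.round(np.median(w[m][:,2]),3),np.round(w[m][:,2].max(),3),im[m].mean().round(),m.sum())
```

```text
top tapper side [ 0.542943   -0.30708064] 39 top [ 0.54264365 -0.30586981  0.11998577] 108
rails ((0.49967241287231445, 0.03548271954059601), (0.27837935090065, 0.08503039181232452), 74.07166290283203) 0.022209579884010622
all ((0.47455108165740967, 0.03291131556034088), (0.25234904885292053, 0.35249659419059753), 8.668456077575684)
dir [-0.15071657  0.988577  ]
Y ext [-0.15609856  0.13842626]
-0.16 0.01 0.016 76.0 47
-0.15 0.01 0.026 80.0 59
-0.14 0.011 0.025 88.0 72
-0.13 0.012 0.026 88.0 78
-0.12 0.011 0.033 86.0 81
-0.11 0.013 0.069 94.0 89
-0.1 0.058 0.073 138.0 91
-0.09 0.06 0.066 169.0 87
-0.08 0.058 0.067 171.0 89
-0.07 0.055 0.064 171.0 86
-0.06 0.055 0.066 169.0 91
-0.05 0.052 0.062 172.0 87
-0.04 0.05 0.062 172.0 87
-0.03 0.048 0.06 165.0 88
-0.02 0.045 0.056 158.0 86
-0.01 0.043 0.054 152.0 89
0.0 0.04 0.052 140.0 83
0.01 0.037 0.052 135.0 84
0.02 0.037 0.047 128.0 76
0.03 0.024 0.044 123.0 71
0.04 0.023 0.042 119.0 61
0.05 0.021 0.042 120.0 51
0.06 0.02 0.036 112.0 46
0.07 0.016 0.027 104.0 39
0.08 0.012 0.028 100.0 29
0.09 0.012 0.023 94.0 22
0.1 0.011 0.025 90.0 16
0.1
[... 602 characters left out ...]
 0.011 62.0 5
-0.1 0.06 0.067 168.0 17
-0.09 0.061 0.068 162.0 81
-0.08 0.06 0.067 171.0 105
-0.07 0.057 0.064 166.0 108
-0.06 0.054 0.061 171.0 99
-0.05 0.053 0.06 173.0 106
-0.04 0.05 0.057 174.0 100
-0.03 0.049 0.057 171.0 108
-0.02 0.047 0.055 170.0 121
-0.01 0.045 0.052 168.0 112
0.0 0.043 0.051 174.0 113
0.01 0.041 0.048 172.0 122
0.02 0.039 0.047 170.0 126
0.03 0.037 0.044 172.0 123
0.04 0.035 0.042 172.0 132
0.05 0.033 0.041 171.0 138
0.06 0.031 0.039 172.0 138
0.07 0.029 0.036 167.0 148
0.08 0.019 0.035 134.0 342
0.09 0.01 0.012 64.0 124
0.1 0.01 0.012 64.0 123
0.11 0.01 0.014 64.0 130
0.12 0.01 0.013 64.0 138
0.13 0.01 0.013 64.0 137
0.14 0.01 0.013 59.0 187
0.15 0.009 0.012 50.0 6
```

Request:
{"op": "send_rows", "data": {
  "commands": [
    [[0,0,0,0,0,1],[0,0,0,0,0,1],[0,0,0,0,0,1],[0,0,0,0,0,1],[0,0,0,0,0,1],[0,0,0,0,0,1],[0.8,-0.9,0,0,0,0],[0.8,-0.9,0,0,0,0]]
  ],
  "jaw": 1
}}

```text
time_s: 1.07
eef_pos: [0.2417, -0.5074, 0.4046]
eef_rot: [0.0, 0.99, -0.141, -0.0]
wrist_force: [0.7, 0.6, -0.8]
opening: 0.998
grasp_force: 0.0
```

Request:
{"op": "send_rows", "data": {
  "commands": [
    [[0.8,-0.9,0,0,0,0],[0.8,-0.9,0,0,0,0],[0.8,-0.9,0,0,0,0],[0.8,-0.9,0,0,0,0],[0.8,-0.9,0,0,0,0],[0.8,-0.9,0,0,0,0],[0.8,-0.9,0,0,0,0],[0,0,0,0,0,0]]
  ]
}}

```text
time_s: 1.73
eef_pos: [0.46, -0.3679, 0.4048]
eef_rot: [-0.001, 0.991, -0.137, 0.001]
wrist_force: [-0.5, -0.3, 0.1]
opening: 1.0
grasp_force: 0.0
```

```bash
cat >> h.py <<'E'
from scipy.spatial.transform import Rotation as Ro
D=np.array([.2745,.9616]); C0=np.array([.4965,.028])+.15*D   # cradle front origin
def to(x,y,zg):
    "remaining shift in row units (30mm), and tilt/yaw error in 0.1rad units; zg = grasp point height"
    o=status.get_obs(); w,a,b,c=o["eef_rot"]; R=Ro.from_quat([a,b,c,w])
    g=np.array([x,y,zg+ctrl.grip_point_offset])-o["eef_pos"]
    T=np.array([[D[1],-D[0],0],[-D[0],-D[1],0],[0,0,-1]]).T
    e=(R.inv()*Ro.from_matrix(T)).as_rotvec()
    print("t",round(o["time_s"],2),"pos",np.round(o["eef_pos"],4),"shift",np.round(R.inv().apply(g)/.03,2),"rot",np.round(e/.1,2),"F",np.round(o["wrist_force"],1),"open",round(o["opening"],2),round(o["grasp_force"],1))
def cr(x,y): return C0+x*np.array([D[1],-D[0]])+y*D
E
python3 -c "
from h import *
to(.5435,-.306,.085)"
```

```text
t 1.73 pos [ 0.46   -0.3679  0.4048] shift [ 2.11 -2.73  5.51] rot [-0.02 -0.02  0.04] F [-0.5 -0.3  0.1] open 1.0 0.0
```

Request:
{"op": "send_rows", "data": {
  "commands": [
    [[0.7,-0.91,0,0,0,0],[0.7,-0.91,0,0,0,0],[0.7,-0.91,0,0,0,0],[0,0,0.8,0,0,0],[0,0,0.8,0,0,0],[0,0,0.8,0,0,0],[0,0,0,0,0,0],[0,0,0,0,0,0]]
  ]
}}

```text
time_s: 2.4
eef_pos: [0.5385, -0.3101, 0.3314]
eef_rot: [-0.001, 0.99, -0.139, -0.002]
wrist_force: [0.5, -0.4, 1.3]
opening: 0.999
grasp_force: 0.0
```

```bash
python3 -c "
from h import *
to(.5435,-.306,.085)"
```

```text
t 2.4 pos [ 0.5385 -0.3101  0.3314] shift [ 0.13 -0.17  3.06] rot [-0.01  0.03 -0.01] F [ 0.5 -0.4  1.3] open 1.0 0.0
```

Request:
{"op": "send_rows", "data": {
  "commands": [
    [[0.13,-0.17,0.6,0,0,0],[0,0,0.8,0,0,0],[0,0,0.8,0,0,0],[0,0,0.5,0,0,0],[0,0,0.3,0,0,0],[0,0,0,0,0,0],[0,0,0,0,0,0]]
  ]
}}

```text
time_s: 2.98
eef_pos: [0.5446, -0.3071, 0.2442]
eef_rot: [0.0, 0.99, -0.139, 0.001]
wrist_force: [0.7, -0.7, 0.1]
opening: 1.0
grasp_force: 0.0
```

Request:
{"op": "send_rows", "data": {
  "commands": [
    [[0,0,0,0,0,0],[0,0,0,0,0,0],[0,0,0,0,0,0],[0,0,0,0,0,0],[0,0,0,0,0,0],[0,0,0,0,0,0],[0,0,0,0,0,0],[0,0,0,0,0,0]]
  ],
  "jaw": 0.15
}}

```text
time_s: 3.65
eef_pos: [0.5444, -0.3067, 0.2434]
eef_rot: [0.0, 0.99, -0.139, 0.0]
wrist_force: [0.1, -0.4, 5.4]
opening: 0.311
grasp_force: 58.7
```

```bash
python3 -c "
from h import *
to(.5435,-.306,.085)"
```

```text
t 3.65 pos [ 0.5444 -0.3067  0.2434] shift [-0.04 -0.01  0.12] rot [ 0.01 -0.01 -0.01] F [ 0.1 -0.4  5.4] open 0.31 58.7
```

Request:
{"op": "send_rows", "data": {
  "commands": [
    [[0,0,-0.3,0,0,0],[0,0,-0.6,0,0,0],[0,0,-0.9,0,0,0],[0,0,-0.9,0,0,0],[0,0,-0.3,0,0,0],[0,0,0,0,0,0]]
  ]
}}

```text
time_s: 4.15
eef_pos: [0.5449, -0.3068, 0.3357]
eef_rot: [0.001, 0.99, -0.139, 0.002]
wrist_force: [0.1, -1.1, -2.1]
opening: 0.31
grasp_force: 59.1
```

```bash
python3 -c "
from h import *
p=cr(0,-.305); print(p); to(*p,.1164)
pic=imaging.camera('scene'); cv2.imwrite('pics/s1.png',pic['image'])"
```

```text
[ 0.4539525 -0.121048 ]
t 4.15 pos [ 0.5449 -0.3068  0.3357] shift [-4.63 -5.12  2.12] rot [ 0.02 -0.05 -0.01] F [ 0.1 -1.1 -2.1] open 0.31 59.1
```

View pics/s1.png

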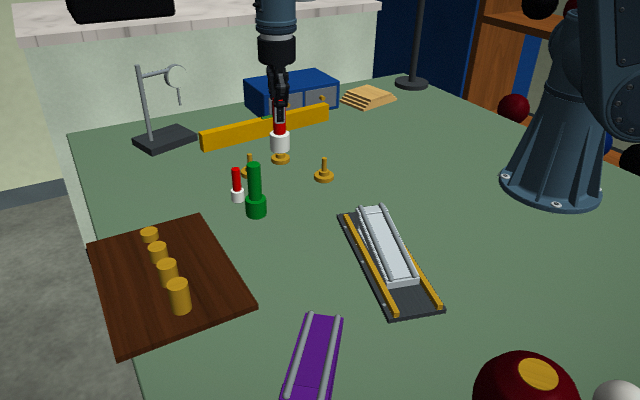

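The picture shows the tapper held upright at (280,130), with the ramp and cradle undisturbed at (388,245).

Request:
{"op": "send_rows", "data": {
  "commands": [
    [[-0.77,-0.85,0,0,0,0],[-0.77,-0.85,0,0,0,0],[-0.77,-0.85,0,0,0,0],[-0.77,-0.85,0,0,0,0],[-0.77,-0.85,0,0,0,0],[-0.77,-0.85,0,0,0,0],[0,0,0,0,0,0],[0,0,0,0,0,0]]
  ]
}}

```text
time_s: 4.87
eef_pos: [0.4518, -0.1193, 0.3305]
eef_rot: [-0.001, 0.99, -0.138, -0.002]
wrist_force: [0.1, -0.2, -1.4]
opening: 0.315
grasp_force: 59.5
```

Run:
```python
from h import *
to(*cr(0,-.305),.1164)
p=imaging.camera('scene'); w=pts(p); cv2.imwrite('pics/s2.png',p['image'])
rel=w[...,:2]-C0; Y=rel@D; X=rel@np.array([D[1],-D[0]]); z=w[...,2]
m=(np.abs(X)<.05)&(Y>-.3)&(Y<.02)&(z<.075)&(z>.004)
q=np.c_[X[m],Y[m],z[m]]
top=q[(np.abs(q[:,0])<.022)&(q[:,2]>.03)]
print("high edge Y",np.percentile(top[:,1],[.5,2,5]),"plate X",np.percentile(q[:,0],[1,99]),"Y max",np.percentile(q[:,1],[99,99.7]))
k=(q[:,2]>.055)&(np.abs(q[:,0])<.04); print("ramp X at top",np.percentile(q[k,0],[2,98]),k.sum())
ft=q[(np.abs(q[:,0])<.02)&(q[:,1]>-.13)&(q[:,2]<.018)]; print("front Y range of plate visible",np.percentile(ft[:,1],[1,3,99]))
```

```text
t 4.87 pos [ 0.4518 -0.1193  0.3305] shift [0.09 0.04 1.98] rot [-0.01  0.04  0.01] F [ 0.1 -0.2 -1.4] open 0.31 59.5
high edge Y [-0.24086088 -0.23672726 -0.22946663] plate X [-0.04104069  0.04930355] Y max [0.00022976 0.00078392]
ramp X at top [-0.02650193  0.02970836] 438
front Y range of plate visible [-0.06521009 -0.06448863  0.00060792]
```

View pics/s2.png

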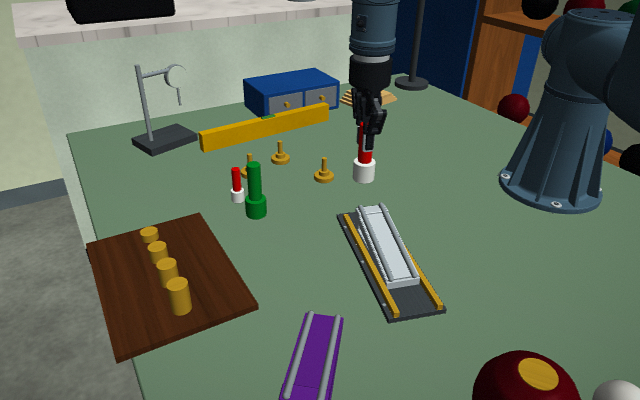

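The tapper is at (364,165), behind the ramp's high end at (370,210). The front edge reads y=-0.066, so the ramp is about 66 mm short of home.

Request:
{"op": "send_rows", "data": {
  "commands": [
    [[0.1,0,0.5,0,0,0],[0,0,0.6,0,0,0],[0,0,0.6,0,0,0],[0,0,0.28,0,0,0],[0,0,0,0,0,0]]
  ]
}}

```text
time_s: 5.33
eef_pos: [0.4553, -0.1223, 0.2706]
eef_rot: [-0.001, 0.99, -0.14, -0.003]
wrist_force: [-0.8, 0.5, -1.6]
opening: 0.315
grasp_force: 59.6
```

```bash
cat >> h.py <<'E'
def look():
    o=status.get_obs(); r=o["eef_pos"][:2]-C0; print("tcp cradle x,y",np.round([r@[D[1],-D[0]],r@D],4),"head front",round(r@D+.022,4))
    p=imaging.camera('scene'); w=pts(p); rel=w[...,:2]-C0; Y=rel@D; X=rel@np.array([D[1],-D[0]]); z=w[...,2]
    m=(np.abs(X)<.02)&(Y>-.2)&(Y<.02)
    low=Y[m&(z<.016)&(z>.004)]; hi=Y[m&(z>.02)]
    print("ramp origin y by plate",np.percentile(low,[1,3])-.09 if len(low) else None,"by ramp",np.percentile(hi,[97,99])-.09)
    return p
E
python3 -c "
from h import *
to(*cr(0,-.268),.1164);look()"
```

```text
t 5.33 pos [ 0.4553 -0.1223  0.2706] shift [-0.06 -1.26 -0.02] rot [-0.01  0.05 -0.02] F [-0.8  0.5 -1.6] open 0.31 59.6
tcp cradle x,y [ 0.0016 -0.3058] head front -0.2838
ramp origin y by plate [-0.15479102 -0.154152  ] by ramp [-0.15493034 -0.15379094]
```

Request:
{"op": "send_rows", "data": {
  "commands": [
    [[0,-0.4,0,0,0,0],[0,-0.3,0,0,0,0],[0,-0.2,0,0,0,0],[0,-0.15,0,0,0,0],[0,-0.15,0,0,0,0],[0,-0.15,0,0,0,0],[0,-0.15,0,0,0,0],[0,-0.15,0,0,0,0]]
  ]
}}

```text
time_s: 6.05
eef_pos: [0.47, -0.0745, 0.2737]
eef_rot: [0.001, 0.99, -0.139, 0.0]
wrist_force: [-0.8, -3.8, -0.3]
opening: 0.313
grasp_force: 59.9
```

```bash
python3 -c "
from h import *
to(*cr(0,-.25),.1164);look()"
```

```text
t 6.05 pos [ 0.47   -0.0745  0.2737] shift [-0.09 -0.2   0.09] rot [ 0.01 -0.01 -0.01] F [-0.8 -3.8 -0.3] open 0.31 59.9
tcp cradle x,y [ 0.0026 -0.2559] head front -0.2339
ramp origin y by plate [-0.14449909 -0.14390115] by ramp [-0.14739327 -0.1436999 ]
```

Request:
{"op": "send_rows", "data": {
  "commands": [
    [[0,0.4,0,0,0,0],[-0.08,0,0.08,0,0,0],[0,0,0,0,0,0],[0,0,0,0,0,0],[0,0,0,0,0,0]]
  ]
}}

```text
time_s: 6.52
eef_pos: [0.464, -0.0849, 0.2707]
eef_rot: [-0.0, 0.99, -0.139, -0.0]
wrist_force: [0.3, 0.5, -1.4]
opening: 0.313
grasp_force: 59.8
```

```bash
python3 -c "
from h import *
to(*cr(0,-.25),.1164);look()"
```

```text
t 6.52 pos [ 0.464  -0.0849  0.2707] shift [ 0.01 -0.58 -0.01] rot [-0.    0.01 -0.01] F [ 0.3  0.5 -1.4] open 0.31 59.8
tcp cradle x,y [-0.0003 -0.2675] head front -0.2455
ramp origin y by plate [-0.14397605 -0.14300569] by ramp [-0.14395013 -0.14207785]
```

Request:
{"op": "send_rows", "data": {
  "commands": [
    [[0,-0.2,0,0,0,0],[0,-0.15,0,0,0,0],[0,-0.15,0,0,0,0],[0,-0.15,0,0,0,0],[0,-0.15,0,0,0,0],[0,-0.15,0,0,0,0],[0,-0.15,0,0,0,0],[0,0,0,0,0,0]]
  ]
}}

```text
time_s: 7.23
eef_pos: [0.4734, -0.0527, 0.2709]
eef_rot: [-0.0, 0.99, -0.139, 0.0]
wrist_force: [-0.1, 0.4, -2.1]
opening: 0.309
grasp_force: 59.9
```

Request:
{"op": "send_rows", "data": {
  "commands": [
    [[0,0.4,0,0,0,0],[0,0,0,0,0,0],[0,0,0,0,0,0],[0,0,0,0,0,0],[0,0,0,0,0,0]]
  ]
}}

```text
time_s: 7.65
eef_pos: [0.4699, -0.0648, 0.2709]
eef_rot: [-0.0, 0.99, -0.139, -0.0]
wrist_force: [1.2, -0.3, -2.0]
opening: 0.316
grasp_force: 59.8
```

```bash
python3 -c "
from h import *
to(*cr(0,-.23),.1164);cv2.imwrite('pics/s3.png',look()['image'])"
```

```text
t 7.65 pos [ 0.4699 -0.0648  0.2709] shift [ 0.   -0.55 -0.01] rot [-0.    0.   -0.01] F [ 1.2 -0.3 -2. ] open 0.32 59.8
tcp cradle x,y [-1.000e-04 -2.465e-01] head front -0.2245
ramp origin y by plate [-0.12234538 -0.12134816] by ramp [-0.12475651 -0.12134227]
```

View pics/s3.png

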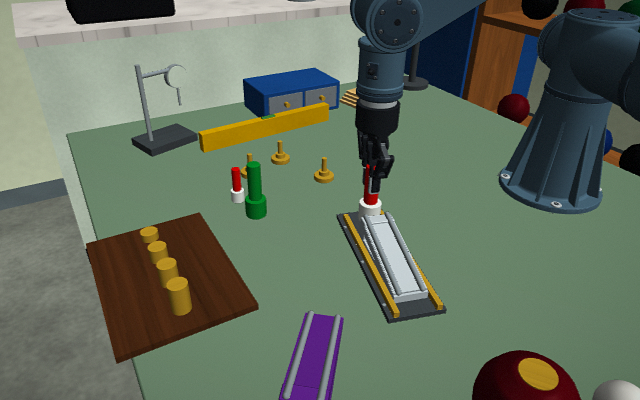

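The ramp now sits at about (398,258), straight between the rails and at about y=-0.122. The tapper head is clear at (370,207).

Request:
{"op": "send_rows", "data": {
  "commands": [
    [[0,-0.2,0,0,0,0],[0,-0.15,0,0,0,0],[0,-0.15,0,0,0,0],[0,-0.15,0,0,0,0],[0,-0.15,0,0,0,0],[0,-0.1,0,0,0,0],[0,-0.05,0,0,0,0],[0,0,0,0,0,0]]
  ]
}}

```text
time_s: 8.37
eef_pos: [0.4778, -0.0373, 0.2709]
eef_rot: [-0.0, 0.99, -0.139, 0.0]
wrist_force: [-0.6, -1.1, -2.4]
opening: 0.315
grasp_force: 60.0
```

Request:
{"op": "send_rows", "data": {
  "commands": [
    [[0,0.3,0,0,0,0],[0,0,0,0,0,0],[0,0,0,0,0,0],[0,0,0,0,0,0]]
  ]
}}

```text
time_s: 8.7
eef_pos: [0.4751, -0.0466, 0.2709]
eef_rot: [-0.0, 0.99, -0.14, -0.0]
wrist_force: [0.8, -0.0, -1.8]
opening: 0.314
grasp_force: 60.0
```

```bash
python3 -c "
from h import *
to(*cr(0,-.202),.1164);look()"
```

```text
t 8.7 pos [ 0.4751 -0.0466  0.2709] shift [ 0.   -0.85 -0.01] rot [-0.    0.   -0.02] F [ 0.8 -0.  -1.8] open 0.31 60.0
tcp cradle x,y [-1.000e-04 -2.276e-01] head front -0.2056
ramp origin y by plate [-0.10625661 -0.1060168 ] by ramp [-0.11289927 -0.10632444]
```

Request:
{"op": "send_rows", "data": {
  "commands": [
    [[0,-0.15,0,0,0,0],[0,-0.15,0,0,0,0],[0,-0.1,0,0,0,0],[0,-0.1,0,0,0,0],[0,-0.1,0,0,0,0],[0,-0.06,0,0,0,0],[0,-0.05,0,0,0,0]]
  ]
}}

```text
time_s: 9.33
eef_pos: [0.4812, -0.0256, 0.2709]
eef_rot: [0.0, 0.99, -0.139, 0.0]
wrist_force: [-0.6, -3.0, -1.2]
opening: 0.313
grasp_force: 60.0
```

Request:
{"op": "send_rows", "data": {
  "commands": [
    [[0,-0.05,0,0,0,0],[0,-0.05,0,0,0,0]]
  ]
}}

```text
time_s: 9.5
eef_pos: [0.4819, -0.0229, 0.2709]
eef_rot: [0.0, 0.99, -0.139, -0.0]
wrist_force: [-1.1, -2.9, -0.9]
opening: 0.313
grasp_force: 60.0
```

Request:
{"op": "send_rows", "data": {
  "commands": [
    [[0,-0.05,0,0,0,0]]
  ]
}}

```text
time_s: 9.58
eef_pos: [0.4823, -0.022, 0.271]
eef_rot: [0.001, 0.99, -0.139, -0.0]
wrist_force: [-3.6, -9.8, 0.2]
opening: 0.315
grasp_force: 60.6
```

```bash
python3 -c "
from h import *
to(*cr(0,-.202),.1164);look()"
```

```text
t 9.58 pos [ 0.4823 -0.022   0.271 ] shift [-0.  0. -0.] rot [ 0.02 -0.   -0.  ] F [-3.6 -9.8  0.2] open 0.32 60.6
tcp cradle x,y [ 1.00e-04 -2.02e-01] head front -0.18
ramp origin y by plate [-0.09222788 -0.09174197] by ramp [-0.1000517 -0.0918966]
```

Request:
{"op": "send_rows", "data": {
  "commands": [
    [[0,-0.03,0,0,0,0],[0,0,0,0,0,0]]
  ]
}}

```text
time_s: 9.8
eef_pos: [0.4825, -0.0217, 0.2711]
eef_rot: [0.002, 0.99, -0.139, -0.0]
wrist_force: [-3.4, -9.7, 0.4]
opening: 0.316
grasp_force: 60.6
```

Request:
{"op": "send_rows", "data": {
  "commands": [
    [[0,0.2,0,0,0,0],[0,0.7,0,0,0,0],[0,0.7,0,0,0,0],[0,0,-0.8,0,0,0],[0,0,-0.8,0,0,0],[0,0,0,0,0,0]]
  ]
}}

```text
time_s: 10.3
eef_pos: [0.4709, -0.0675, 0.3231]
eef_rot: [0.0, 0.99, -0.14, 0.004]
wrist_force: [2.9, 0.3, -1.1]
opening: 0.313
grasp_force: 60.5
```

```bash
python3 -c "
from h import *
look(); p=cr(0.09,-.36); print(p); to(*p,.16)"
```

```text
tcp cradle x,y [ 0.0016 -0.2489] head front -0.2269
ramp origin y by plate [-0.09204235 -0.09187758] by ramp [-0.09292552 -0.09029151]
[ 0.525399 -0.198641]
t 10.35 pos [ 0.4704 -0.0672  0.3212] shift [2.97 3.7  0.23] rot [-0.01 -0.06 -0.02] F [-0.4  0.3 -1.5] open 0.31 60.5
```

Request:
{"op": "send_rows", "data": {
  "commands": [
    [[0.47,0.82,0,0,0,0],[0.47,0.82,0,0,0,0],[0.47,0.82,0,0,0,0],[0.47,0.82,0,0,0,0],[0.47,0.82,0,0,0,0],[0,0,0,0,0,0],[0,0,0,0,0,0]]
  ]
}}

```text
time_s: 10.93
eef_pos: [0.503, -0.2053, 0.3173]
eef_rot: [-0.001, 0.99, -0.14, -0.001]
wrist_force: [-0.6, 0.2, -2.8]
opening: 0.312
grasp_force: 60.5
```

Run:
```python
from h import *
to(.505,-.205,.0884); w=np.load("top.npy"); m=(np.hypot(w[...,0]-.505,w[...,1]+.205)<.06); print("max z in spot",np.nanmax(w[m][:,2]))
p=imaging.camera('scene'); cv2.imwrite('pics/s4.png',p['image'])
```

```text
t 10.93 pos [ 0.503  -0.2053  0.3173] shift [ 0.07 -0.02  2.47] rot [-0.01  0.02 -0.03] F [-0.6  0.2 -2.8] open 0.31 60.5
max z in spot 0.00789976352824695
```

View pics/s4.png

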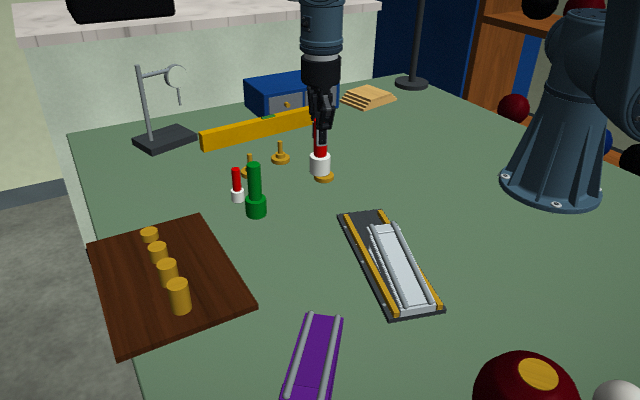

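The ramp's front edge is flush with the plate end at (418,308). The tapper at (320,160) hangs upright over a free spot, with the foot at (324,177) behind it.

Request:
{"op": "send_rows", "data": {
  "commands": [
    [[0,0,0.6,0,0,0],[0,0,0.7,0,0,0],[0,0,0.6,0,0,0],[0,0,0.3,0,0,0],[0,0,0.15,0,0,0],[0,0,0,0,0,0],[0,0,0,0,0,0]]
  ]
}}

```text
time_s: 11.57
eef_pos: [0.5035, -0.2041, 0.2489]
eef_rot: [0.0, 0.99, -0.139, 0.0]
wrist_force: [0.0, -1.0, -2.1]
opening: 0.313
grasp_force: 60.7
```

Request:
{"op": "send_rows", "data": {
  "commands": [
    [[0,0,0.05,0,0,0],[0,0,0,0,0,0],[0,0,0,0,0,0]]
  ]
}}

```text
time_s: 11.82
eef_pos: [0.5035, -0.2046, 0.2477]
eef_rot: [0.0, 0.99, -0.139, 0.001]
wrist_force: [1.0, 0.4, -2.3]
opening: 0.31
grasp_force: 60.7
```

Request:
{"op": "send_rows", "data": {
  "commands": [
    [[0,0,0.07,0,0,0],[0,0,0,0,0,0]]
  ]
}}

```text
time_s: 11.98
eef_pos: [0.5032, -0.2045, 0.2448]
eef_rot: [0.0, 0.99, -0.139, 0.0]
wrist_force: [-0.8, 0.8, -2.8]
opening: 0.312
grasp_force: 60.7
```

Request:
{"op": "send_rows", "data": {
  "commands": [
    [[0,0,0.04,0,0,0],[0,0,0,0,0,0]]
  ]
}}

```text
time_s: 12.15
eef_pos: [0.5032, -0.2045, 0.2435]
eef_rot: [0.0, 0.99, -0.139, 0.0]
wrist_force: [0.2, -0.3, -1.5]
opening: 0.305
grasp_force: 60.8
```

Request:
{"op": "send_rows", "data": {
  "commands": [
    [[0,0,0.03,0,0,0],[0,0,0,0,0,0]]
  ]
}}

```text
time_s: 12.32
eef_pos: [0.5034, -0.2046, 0.2434]
eef_rot: [0.0, 0.99, -0.139, 0.0]
wrist_force: [-2.7, 0.2, 4.4]
opening: 0.31
grasp_force: 61.6
```

Touchdown: the vertical force is now upward. Releasing.

Request:
{"op": "send_rows", "data": {
  "commands": [
    [[0,0,0,0,0,0],[0,0,0,0,0,0],[0,0,0,0,0,0],[0,0,0,0,0,0],[0,0,0,0,0,0],[0,0,0,0,0,0],[0,0,0,0,0,0],[0,0,0,0,0,0]]
  ],
  "jaw": 1
}}

```text
time_s: 12.98
eef_pos: [0.5032, -0.2045, 0.2427]
eef_rot: [0.0, 0.99, -0.139, -0.0]
wrist_force: [-0.0, 0.2, -1.0]
opening: 1.001
grasp_force: 0.0
```

Request:
{"op": "send_rows", "data": {
  "commands": [
    [[0,0,-0.3,0,0,0],[0,0,-0.6,0,0,0],[0,0,-0.8,0,0,0],[0,0,-0.8,0,0,0],[0,0,-0.8,0,0,0],[0,0,-0.5,0,0,0],[0,0,0,0,0,0],[0,0,0,0,0,0]]
  ]
}}

```text
time_s: 13.65
eef_pos: [0.5034, -0.2046, 0.358]
eef_rot: [0.001, 0.99, -0.139, 0.001]
wrist_force: [-0.1, 0.9, -0.2]
opening: 0.999
grasp_force: 0.0
```

```bash
python3 -c "
from h import *
to(.5,-.2,.2);p=look();cv2.imwrite('pics/s5.png',p['image'])"
```

```text
t 13.65 pos [ 0.5034 -0.2046  0.358 ] shift [-0.15 -0.12  0.11] rot [ 0.01 -0.03 -0.01] F [-0.1  0.9 -0.2] open 1.0 0.0
tcp cradle x,y [ 0.0705 -0.3718] head front -0.3498
ramp origin y by plate [-0.09212058 -0.09196067] by ramp [-0.09155165 -0.09000658]
```

View pics/s5.png

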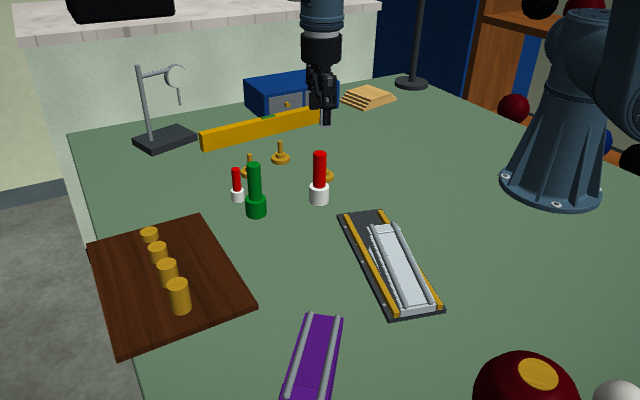

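The tapper stands upright and free at (319,178), off the cradle. The ramp is home, and the gripper is clear.

```bash
python3 -c "
from h import *
print(ctrl.hand_in())"
```

```text
the job is handed in; nothing more can be done
None
```

I handed the job in: four small taps with the tapper took the ramp to its stop pin (push force rose from about 3 N to 10 N, ramp about 2 mm from home by camera), and the tapper stands released and upright on the ledge, off the cradle; no verdict came back.

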